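# Slide the salt and pepper mills home into their stand

## Robot

A 6-joint arm with a two-finger parallel gripper is mounted at the origin on a cart in front of the work surface, level with it; the furniture and walls round the work are solid. World frame = base frame: x ahead of the robot, y to its left, z up, the work surface at z = 0. Lengths are in mm, angles in degrees, forces in N, time in s.
With the tool pointing down it reaches from about 300 to 850 mm from the base axis. Payload 4.2 kg.
Tool frame: the origin (TCP) lies on the centre line of the jaws, within the pads' length; the fingertips stand 11 mm ahead of it and the grasp point (between the pads) lies 8 mm behind it; z points along the fingers, y is the line along which they close (so a half turn about z gives the same grasp; the last joint's range is limited). The gripper opens to 91 mm and grips with 3 to 60 N. Pads are 32 mm wide; open, the fingers measure 118 mm over their backs; the gripper's body (76 mm by 178 mm) begins 60 mm behind the grasp point.
Start: joints at [64.572, 18.312, 89.639, -0, 72.044, -1.146], TCP at [236.46, 524.148, 203.676] pointing down, gripper open.
Joint ranges: [-177.97, 177.97], [-48.28, 115.42], [12.27, 149.76], [-77.06, 257.06], [2.81, 150.46], [-146.56, 146.56]. Speed limits (degrees/s): [147.25, 147.25, 180, 180, 180, 180].

## Interface

Orientations are given as [roll, pitch, yaw] about the fixed x, y, z axes, in that order (R = Rz(yaw) Ry(pitch) Rx(roll)).
In Python, from workcell import env, grab_frame, camera_model, models gives the robot as it stands.
- The arm moves only by the shell command python3 -m crank 'ROWS' [FORCE]. ROWS is text: rows parted by semicolons, each of 7 numbers parted by spaces: the closure, from -1 (fully open) to 1 (shut), so that 0 is half open, then the shift along the tool's x, y, z in mm, then the turn, a rotation vector about the tool's x, y, z in degrees. A call has 1 to 10 rows; each row shifts and turns the commanded pose from where the row before left it, along the tool's axes as they then stand; what a row does not reach is not made up. A row lasts 1/8 s, in which the tool goes at most 62.5 mm and 10.7 degrees, less where a joint would pass 70% of its speed; a pose out of reach is approached as far as the arm can. A call is refused whole if a number of a shift passes 62.5 or a number of a turn 10.7, either way. A call with a gripper value outside its range is refused whole. The fingers move at their own pace and stop on an object; FORCE is the grip in N (left out, the last holds). Time passes only in rows, so rows that do not move let the fingers close. It gives the time, the measured TCP pose, the force, the opening and the grip force at its end, in the units of the state.
- env.state(): the state, without advancing time (a new reading comes with each control period).
- grab_frame(name): name is "side" or "top" or "wrist"; returns the picture (480x640x3 uint8, blue, green, red); there is no depth.
- camera_model(name): a dict with "K" (3x3 intrinsics, pixels), "k1" (the pictures are not rectified: a ray, as slopes to the right and down, at radius r is drawn at 1 + k1 r^2 times it, then the intrinsics apply), "R" (3x3) and "t" (3): a world point X has camera coordinates R X + t; the wrist camera has in their place "mount" (4x4, takes a point from camera to tool coordinates, whose origin is the TCP and whose axes are the flange's). Camera axes: x right, y down, z forward; pixel columns grow to the right and rows downward; lengths in mm; the calibration is good to about 2 mm. A picture is of the moment at which its call begins: read the wrist's pose just before it. camera_model takes no time and is no camera call.
- env.job_done(): hands the job in; it is judged then, once.
Trained networks look in the newest picture that a camera, given by its name, has taken for a name from the list of things; names that differ only in an ending like _2 or _b are one class to them, and where a whole thing is asked for, a point or a joint stands for the part that bears it (a point fixed in the world has none). Each returns a list of dicts, best first, with "p" (0 to 1); they miss things now and then, are a little off and sometimes report something else, mostly with a low value. They report only what shows in the picture. A call takes as long as a camera call.
- models.search_frame(name, camera): "point" ([x, y, z] in mm, in world coordinates, good to about 4 mm: the middle of the surface that is visible of it).
The state is a dict: "time_s": time; "qpos": joint angles; "qvel": joint speeds; "effort": joint torques, N m; "ee_pos": TCP position; "ee_rot": TCP orientation; "force": force on the tool from outside, world axes, zero at the start; "torque": the same for the moment, N m; "gripper_width": finger opening in mm; "gripper_force": force on a finger pad.
Only numpy, scipy, OpenCV 4.12 (cv2) and the standard library are available. Lean on these libraries where they do the work, as an engineer would, in place of code of your own. Each camera call takes 0.05 s, during which the arm holds its last target. There are 200 camera calls.

## Task

The two tall wooden mills have been left out on the worktop, one on each side of the low oak mill stand. Push each mill along the worktop into the open bay on its own side of the stand until it is fully home against the stand's middle bar and stands upright there. Push low on their bodies so that they slide and do not tip; do not lift them, and leave everything else where it is.

Things in the scene. Friction and masses are not known exactly. Their poses are not given: they have to be found in the camera images.
- pepper_mill: pepper mill of turned brown wood, round, 360 mm tall, standing; foot 58 mm across, nowhere wider; 0.13 to 0.27 kg; it tips if pushed higher than about 35 mm above the worktop, and rocks if pushed in jerks or faster than about 6 cm/s. Loose, on the worktop left or right of the stand. Origin: centre of its underside; z up along its axis
- salt_mill: salt mill of turned brown wood, round, 381 mm tall, standing; foot 60 mm across, nowhere wider, waist 44 mm across from 68 to 210 mm up; 0.24 to 0.49 kg; tips if pushed higher than about 35 mm or in jerks. Loose, on the worktop on the other side of the stand. Either mill may be the left one; each belongs in the bay on its own side
- mill_stand: brown oak stand, H-shaped from above, 106 mm (x) by 120 mm (y), 45 mm high, fixed, no floor: mills stand on the worktop in it. Middle bar along x 24 mm thick; a steel loop over the bar reaches 116 mm up, 80 mm wide. Two round-ended cheeks 18 mm thick run 48 mm out on each side: a bay 70 mm wide, 48 mm deep, open to +y, and one to -y. Origin: underside centre; +y is robot's left within 0.15 rad
- bay_left (a point): on the worktop, where the axis of a mill that is home in the left bay stands: 42 mm from the stand's centre along its +y, 30 mm from the face of the middle bar. The mill then sticks out of its bay by about 12 mm. The way into the bay runs from here to the stand's origin
- bay_right (a point): the same in the right bay, 42 mm from the stand's centre along its -y
- spice_jar: small spice jar with a yellow-brown cap, 44 mm across, 100 mm tall, standing behind the stand; leave alone. Origin: centre of its underside
- lemon: lemon, 70 x 52 x 51 mm, lying at the back on the left (wall cabinets hang over the back of the worktop, beyond x = 0.55 and above z = 0.57); leave alone. Origin: centre of its underside
- mug: white mug, 90 mm across, 118 mm with its handle, 87 mm tall, standing at the back on the right; leave alone. Origin: centre of its underside
- teaspoon: metal teaspoon, 135 x 29 x 10 mm, lying behind the stand to the left; leave alone. Origin: centre of its underside, x along its length

How it is judged:
By the outcome, as a careful person would: the job done as asked, in the order asked, and still so for the second after the job is handed in, with the robot touching nothing.
It also fails if it takes over 67 s, if anything falls off the work surface, if the arm or the gripper's body presses on something with over 40 N, if the wrist force passes 120 N, or if a joint passes its speed limit or range.

## Working session

There is one attempt and no reset: what is moved stays moved. The work goes in short steps, Python scripts to look and compute and a shell command to move; the robot and the scene stay as the last step left them, time stands still between calls to the robot, and variables do not carry over. Pictures are saved under pics/ and viewed, at most 10 in all, crops included, and the job is handed in when it is done.

```bash
mkdir -p pics; cat > h.py <<'E'
import numpy as np, cv2
from workcell import env, grab_frame, camera_model, models
def ray(cam,u,v):
    m=camera_model(cam);K=np.array(m["K"]);k=m["k1"]
    d=np.array([(u-K[0,2])/K[0,0],(v-K[1,2])/K[1,1]]);x=d.copy()
    for _ in range(20): x=d/(1+k*(x@x))
    R=np.array(m["R"]);t=np.array(m["t"]).ravel()
    return -R.T@t, R.T@np.array([x[0],x[1],1])
def plane(cam,u,v,z=0):
    o,d=ray(cam,u,v); return o+d*(z-o[2])/d[2]
def proj(cam,X):
    m=camera_model(cam);c=np.array(m["R"])@np.array(X,float)+np.array(m["t"]).ravel()
    s=c[:2]/c[2];s=s*(1+m["k1"]*(s@s));K=np.array(m["K"]);return (K@[s[0],s[1],1])[:2]
E
python3 - <<'E'
from h import *
for c in ["top","side"]:
    cv2.imwrite(f"pics/{c}0.png",grab_frame(c))
    m=camera_model(c); print(c,(-np.array(m["R"]).T@np.array(m["t"]).ravel()).round())
    for n in ["pepper_mill","salt_mill","mill_stand","spice_jar","teaspoon","lemon","mug"]:
        print(n,[(np.round(r["point"]).tolist(),round(r["p"],2)) for r in models.search_frame(n,c)][:2])
s=env.state();print(s["ee_pos"],s["ee_rot"],s["time_s"],s["gripper_width"])
E
```

```text
top [424.  52. 985.]
pepper_mill [([427.0, 258.0, 303.0], 0.67)]
salt_mill [([454.0, -215.0, 295.0], 0.65)]
mill_stand [([462.0, 47.0, 47.0], 0.62)]
spice_jar [([649.0, 34.0, 98.0], 0.86)]
teaspoon [([573.0, 104.0, 8.0], 0.8)]
lemon [([675.0, 222.0, 41.0], 0.81)]
mug [([661.0, -251.0, 45.0], 0.81)]
side [ 16.  38. 919.]
pepper_mill [([412.0, 262.0, 235.0], 0.77)]
salt_mill [([440.0, -218.0, 265.0], 0.71)]
mill_stand []
spice_jar [([644.0, 36.0, 75.0], 0.71)]
teaspoon [([574.0, 102.0, 5.0], 0.54)]
lemon [([666.0, 220.0, 41.0], 0.95)]
mug [([659.0, -244.0, 58.0], 0.76)]
[236.46343399 524.13081576 203.67974525] [1.79994574e+02 1.26052117e-03 1.55716735e+02] 0.8 91.28456057944744
```

View pics/top0.png

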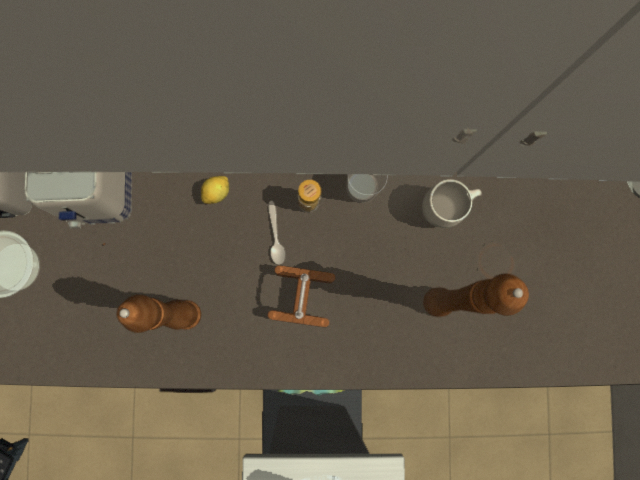

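View pics/side0.png

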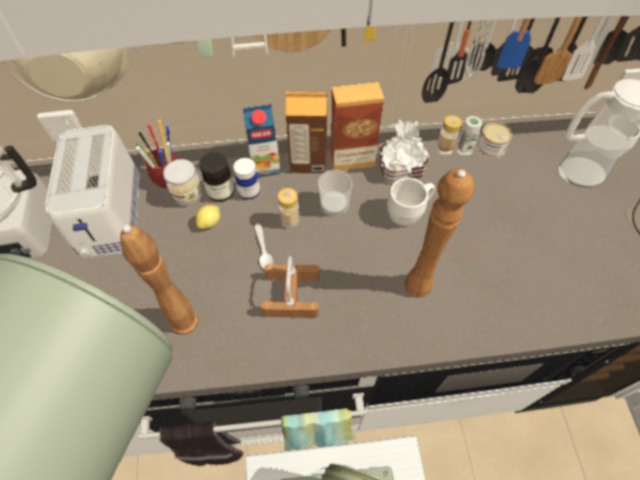

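The pictures show the left mill's foot near top (182,314), the right mill's near (440,302), and the stand at about (302,297), slightly rotated. I'll enlarge these.

```bash
python3 - <<'E'
from h import *
i=cv2.imread("pics/top0.png")
a=cv2.resize(i[250:340,255:345],None,fx=4.4,fy=4.4,interpolation=cv2.INTER_CUBIC)
b=cv2.resize(i[285:345,110:210],(396,238),interpolation=cv2.INTER_CUBIC)
c=cv2.resize(i[265:325,415:535],(396,198),interpolation=cv2.INTER_CUBIC)
o=np.zeros((440,800,3),np.uint8);o[:396,:396]=a;o[:238,400:796]=b;o[240:438,400:796]=c
cv2.imwrite("pics/z.png",o)
E
```

```text
(no output)
```

View pics/z.png

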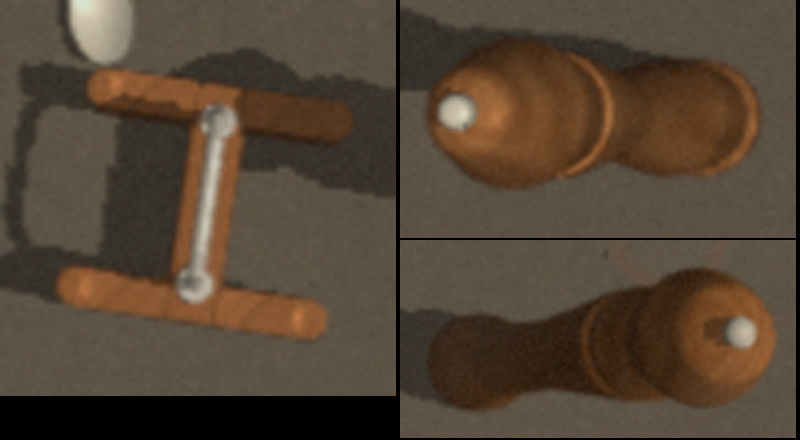

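```bash
python3 - <<'E'
from h import *
z=45
g=lambda x,y:plane("top",255+x/4.4-.4,250+y/4.4-.4,z)
P=[g(88,85),g(352,122),g(57,283),g(327,322)]
c=sum(P)/4;print("ends",[p[:2].round(1).tolist() for p in P],"ctr",c.round(1))
d=(P[0]-P[1]+P[2]-P[3])[:2];d/=np.linalg.norm(d);print("yaxis",d,"yaw",np.degrees(np.arctan2(-d[0],d[1])))
L=np.linalg.norm(P[0]-P[1]);print("len",L,np.linalg.norm(P[2]-P[3]))
eL=plane("top",200.9,314.6,12);eR=plane("top",423.5,302,12)
print("foot edges",eL,eR)
# axis from knob
kL=plane("top",110+57/3.96,285+112/3.967,350);kR=plane("top",415+340/3.3,265+92/3.3,371);print("knobs",kL,kR)
mL=eL[:2]+[0,29];mR=eR[:2]-[0,30]
# fine: average x
for n,m in(("L",mL),("R",mR)):
    r=m-c[:2];print(n,m,"stand frame x,y",r@[d[1],-d[0]],r@d)
for n,s in(("L",1),("R",-1)): print(n,"bay",c[:2]+s*42*d)
E
```

```text
ends [[516.2, 100.7], [500.9, -16.2], [429.3, 112.7], [413.2, -5.3]] ctr [464.9  48.   45. ]
yaxis [0.13272069 0.99115348] yaw -7.626839273682524
len 117.85758348124041 119.11167767754509
foot edges [426.86511328 246.88793744  12.        ] [ 454.87459424 -199.08946555   12.        ]
knobs [426.48451958 278.84817326 350.        ] [ 455.61541508 -232.42777596  371.        ]
L [426.86511328 275.88793744] stand frame x,y -67.93615744557506 220.84996678424244
R [ 454.87459424 -229.08946555] stand frame x,y 26.846488657409846 -275.9427048048639
L bay [470.46318022  89.60363679]
R bay [459.31464189   6.34674463]
```

```bash
cat >> h.py <<'E'
from scipy.spatial.transform import Rotation as Ro
def target(head,tilt=35):
    u=np.array([np.cos(np.radians(head)),np.sin(np.radians(head)),0]);a=np.radians(tilt)
    z=u*np.sin(a)-np.array([0,0,np.cos(a)]);y=np.array([-u[1],u[0],0])
    if y[0]<0:y=-y
    return np.c_[np.cross(y,z),y,z]
def plan(pos,Rt=None):
    s=env.state();R=Ro.from_euler("xyz",s["ee_rot"],degrees=True)
    Rt=R if Rt is None else Ro.from_matrix(Rt)
    dp=np.array(pos)-s["ee_pos"]
    print("t",s["time_s"],"pos",np.round(s["ee_pos"],1),"rot",np.round(s["ee_rot"],1),"q",np.round(s["qpos"],0),"F",np.round(s["force"],1),"w",round(s["gripper_width"],1))
    print("turn",np.degrees((R.inv()*Rt).as_rotvec()).round(1),"shift now",R.inv().apply(dp).round(1),"shift after turn",Rt.inv().apply(dp).round(1))
E
python3 -c "
from h import *
plan([396,353,120],target(-67.5))"
```

```text
t 0.8 pos [236.5 524.1 203.7] rot [180.    0.  155.7] q [65. 18. 90. -0. 72. -1.] F [ 0.5  0.2 -0.3] w 91.3
turn [ 13.2 -33.3  41.8] shift now [-215.8  -90.4   83.7] shift after turn [-131.5   81.9  194.2]
```

```bash
python3 -m crank '0.2 0 0 0 2.2 -5.55 7; 0.2 0 0 0 2.2 -5.55 7; 0.2 0 0 0 2.2 -5.55 7; 0.2 0 0 0 2.2 -5.55 7; 0.2 0 0 0 2.2 -5.55 7; 0.2 0 0 0 2.2 -5.55 6.8' 20
python3 -m crank '0.2 -16.4 10.2 24.3 0 0 0; 0.2 -16.4 10.2 24.3 0 0 0; 0.2 -16.4 10.2 24.3 0 0 0; 0.2 -16.4 10.2 24.3 0 0 0; 0.2 -16.4 10.2 24.3 0 0 0; 0.2 -16.4 10.2 24.3 0 0 0; 0.2 -16.4 10.2 24.3 0 0 0; 0.2 -16.4 10.2 24.3 0 0 0; 0.2 0 0 0 0 0 0'
python3 -c "
from h import *
plan([396,353,24],target(-67.5))
cv2.imwrite('pics/side1.png',grab_frame('side'))"
```

```text
time_s: 1.55
ee_pos: [236.1, 524.5, 203.8]
ee_rot: [179.9, 35.1, 112.3]
force: [-0.4, 0.2, 0.0]
gripper_width: 36.9
gripper_force: 0.0
time_s: 2.68
ee_pos: [396.0, 351.5, 119.0]
ee_rot: [-179.8, 35.0, 112.5]
force: [-1.0, 0.5, 0.4]
gripper_width: 36.4
gripper_force: 0.0
t 2.675 pos [396.  351.5 119. ] rot [-179.8   35.   112.5] q [ 58.  30.  94. -28.  80.  47.] F [-1.   0.5  0.4] w 36.4
turn [-0.2  0.  -0. ] shift now [55.7  0.8 77. ] shift after turn [55.7  0.6 77. ]
```

View pics/side1.png

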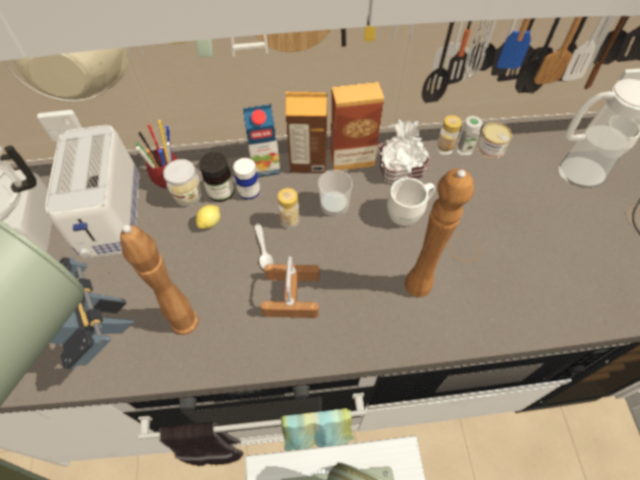

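The gripper is tilted behind the left mill, with its tips near (120,320). I'll descend and check alignment with the wrist camera.

```bash
python3 -m crank '0.2 11 0 15 0 0 0; 0.2 11 0 15 0 0 0; 0.2 11 0 15 0 0 0; 0.2 11 0 15 0 0 0; 0.2 11 0 16 0 0 0; 0.2 0 0 0 0 0 0'
python3 - <<'E'
from h import *
plan([396,353,24],target(-67.5))
print(plane("side",182,333,0),plane("side",420,296,0))
w=grab_frame("wrist");t=grab_frame("top")
o=np.hstack([cv2.resize(w,(400,300)),cv2.resize(t[260:365,80:220],(400,300))]);cv2.imwrite("pics/w1.png",o)
E
```

```text
time_s: 3.48
ee_pos: [394.3, 353.5, 24.1]
ee_rot: [-179.7, 35.1, 112.7]
force: [-0.3, -1.4, -0.1]
gripper_width: 36.4
gripper_force: 0.0
t 3.475 pos [394.3 353.5  24.1] rot [-179.7   35.1  112.7] q [ 58.  36.  99. -30.  70.  52.] F [-0.3 -1.4 -0.1] w 36.4
turn [-0.2  0.1  0.2] shift now [-0.8  1.4  0.7] shift after turn [-0.8  1.4  0.7]
[402.09594857 280.94380187   0.        ] [ 428.74859339 -231.20286171    0.        ]
```

View pics/w1.png

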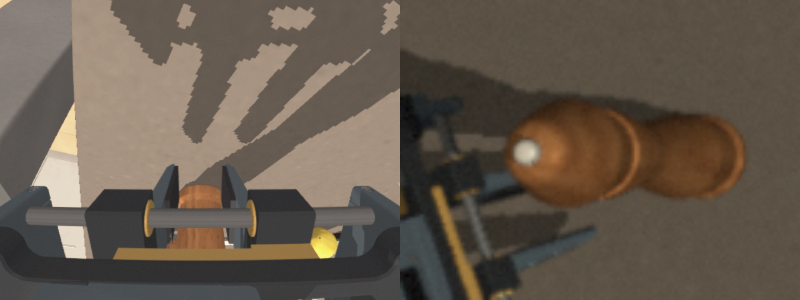

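```bash
python3 -m crank '0.2 -4.9 1 3.4 0 0 0; 0.2 -6.5 1 4.6 0 0 0; 0.2 -6.5 0 4.6 0 0 0; 0.2 -3.3 0 2.3 0 0 0; 0.2 -1.6 0 1.15 0 0 0; 0.2 -1.6 0 1.15 0 0 0; 0.2 -1.6 0 1.15 0 0 0; 0.2 -1.6 0 1.15 0 0 0; 0.2 -1.6 0 1.15 0 0 0; 0.2 -1.6 0 1.15 0 0 0'
python3 -m crank '0.2 -1.6 0 1.15 0 0 0; 0.2 -1.6 0 1.15 0 0 0; 0.2 -1.6 0 1.15 0 0 0; 0.2 -1.6 0 1.15 0 0 0; 0.2 -1.6 0 1.15 0 0 0; 0.2 -1.6 0 1.15 0 0 0; 0.2 -1.6 0 1.15 0 0 0; 0.2 -1.6 0 1.15 0 0 0; 0.2 -0.8 0 0.6 0 0 0; 0.2 0 0 0 0 0 0'
python3 - <<'E'
from h import *
plan([437,246,24],target(-68))
w=grab_frame("wrist");t=grab_frame("top")
o=np.hstack([cv2.resize(w,(400,300)),cv2.resize(t[260:365,80:220],(400,300))]);cv2.imwrite("pics/w2.png",o)
E
```

```text
time_s: 4.82
ee_pos: [411.3, 320.2, 25.5]
ee_rot: [-179.9, 35.0, 112.6]
force: [-1.0, 0.5, 1.2]
gripper_width: 36.4
gripper_force: 0.0
time_s: 6.08
ee_pos: [417.7, 304.9, 25.3]
ee_rot: [-179.9, 35.0, 112.5]
force: [0.9, -0.1, -0.7]
gripper_width: 36.3
gripper_force: 0.2
t 6.075 pos [417.7 304.9  25.3] rot [-179.9   35.   112.5] q [ 54.  34. 103. -32.  67.  51.] F [ 0.9 -0.1 -0.7] w 36.3
turn [ 0.2 -0.   0.4] shift now [-49.9  -4.7  36.5] shift after turn [-49.9  -4.2  36.6]
```

View pics/w2.png

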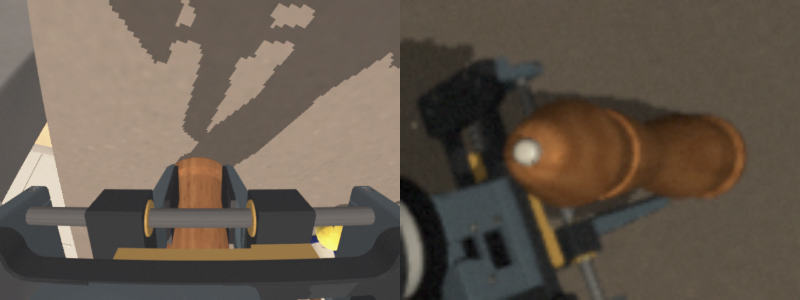

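The mill stands centred between the fingertips, about to be touched. Now the push.

```bash
python3 -m crank '0.2 -0.8 0 0.6 0 0 0; 0.2 -1.6 0 1.15 0 0 0; 0.2 -2.4 0 1.7 0 0 0; 0.2 -3.3 0 2.3 0 0 0; 0.2 -3.3 0 2.3 0 0 0; 0.2 -3.3 0 2.3 0 0 0; 0.2 -3.3 0 2.3 0 0 0; 0.2 -3.3 0 2.3 0 0 0; 0.2 -3.3 0 2.3 0 0 0; 0.2 -3.3 0 2.3 0 0 0'
python3 -m crank '0.2 -3.3 0 2.3 0 0 0; 0.2 -3.3 0 2.3 0 0 0; 0.2 -3.3 0 2.3 0 0 0; 0.2 -3.3 0 2.3 0 0 0; 0.2 -3.3 0 2.3 0 0 0; 0.2 -3.3 0 2.3 0 0 0; 0.2 -3.3 0 2.3 0 0 0; 0.2 -2.4 0 1.7 0 0 0; 0.2 -1.6 0 1.15 0 0 0; 0.2 -0.8 0 0.6 0 0 0'
python3 - <<'E'
from h import *
plan([468.4,178,24],target(-68))
for n in ["pepper_mill"]:
  for c in ["top","side"]:
    if c=="top": t=grab_frame("top")
    else: s=grab_frame("side")
    print([(np.round(r["point"]).tolist(),round(r["p"],2)) for r in models.search_frame(n,c)][:2])
w=grab_frame("wrist")
o=np.hstack([cv2.resize(w,(400,300)),cv2.resize(t[240:360,110:270],(400,300))]);cv2.imwrite("pics/w3.png",o)
E
```

```text
time_s: 7.42
ee_pos: [430.8, 273.1, 25.3]
ee_rot: [-179.9, 35.0, 112.6]
force: [-1.5, 0.7, -0.3]
gripper_width: 36.5
gripper_force: 0.5
time_s: 8.68
ee_pos: [443.8, 241.8, 25.3]
ee_rot: [-179.9, 35.0, 112.6]
force: [-0.6, 1.5, 0.5]
gripper_width: 36.1
gripper_force: 0.6
t 8.675 pos [443.8 241.8  25.3] rot [-179.9   35.   112.6] q [ 48.  32. 108. -36.  62.  49.] F [-0.6  1.5  0.5] w 36.1
turn [ 0.2 -0.   0.5] shift now [-55.3  -1.7  40.3] shift after turn [-55.3  -1.1  40.3]
[([452.0, 202.0, 308.0], 0.87)]
[([439.0, 208.0, 236.0], 0.91)]
```

View pics/w3.png

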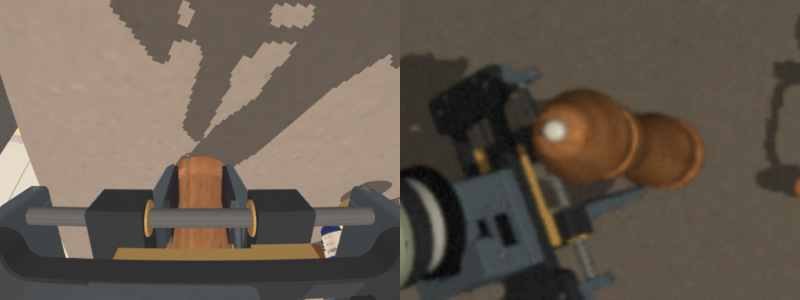

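```bash
python3 - <<'E'
from h import *
print(plane("top",231.2,300,12)+[0,29,0],plane("top",171,292.3,350))
E
```

```text
[456.3530763  216.64541685  12.        ] [454.3721183  219.25509693 350.        ]
```

```bash
python3 -m crank '0.2 -0.8 0 0.6 0 0 0; 0.2 -1.6 0 1.15 0 0 0; 0.2 -2.4 -0.2 1.7 0 0 0; 0.2 -3.3 -0.2 2.3 0 0 0; 0.2 -3.3 -0.2 2.3 0 0 0; 0.2 -3.3 -0.2 2.3 0 0 0; 0.2 -3.3 -0.2 2.3 0 0 0; 0.2 -3.3 -0.2 2.3 0 0 0; 0.2 -3.3 -0.2 2.3 0 0 0; 0.2 -3.3 -0.2 2.3 0 0 0'
python3 -m crank '0.2 -3.3 -0.2 2.3 0 0 0; 0.2 -3.3 -0.2 2.3 0 0 0; 0.2 -3.3 -0.2 2.3 0 0 0; 0.2 -3.3 -0.2 2.3 0 0 0; 0.2 -3.3 -0.2 2.3 0 0 0; 0.2 -3.3 -0.2 2.3 0 0 0; 0.2 -3.3 -0.2 2.3 0 0 0; 0.2 -2.4 -0.2 1.7 0 0 0; 0.2 -1.6 0 1.15 0 0 0; 0.2 -0.8 0 0.6 0 0 0'
python3 - <<'E'
from h import *
s=env.state()
t=grab_frame("top");cv2.imwrite("pics/t4.png",cv2.resize(t[220:360,140:340],(800,560),interpolation=cv2.INTER_CUBIC))
d=np.array([.1327,.9912])
m=s["ee_pos"][:2]+27*np.array([np.cos(np.radians(-67.4)),np.sin(np.radians(-67.4))])
r=m-[464.9,48];print("mill est",m,"stand frame",r@[d[1],-d[0]],r@d)
p=np.r_[m+d*30,25];plan(p,target(-97.6))
E
```

```text
time_s: 10.18
ee_pos: [455.4, 209.6, 25.3]
ee_rot: [-179.9, 35.0, 112.6]
force: [-0.2, 1.6, 0.2]
gripper_width: 36.7
gripper_force: 0.6
time_s: 11.42
ee_pos: [466.9, 177.6, 25.3]
ee_rot: [-179.9, 35.0, 112.6]
force: [-1.8, 1.3, 0.1]
gripper_width: 36.0
gripper_force: 0.6
mill est [477.31314652 152.70217557] stand frame -1.5900678679966689 105.42802097144391
t 11.475 pos [467.  177.6  25.3] rot [-179.9   35.   112.6] q [ 41.  30. 112. -40.  58.  47.] F [ 0.2  0.2 -0.2] w 36.0
turn [17.2  0.  24.7] shift now [-0.6 15.1  0.8] shift after turn [ 5.7 13.6 -3.6]
```

View pics/t4.png

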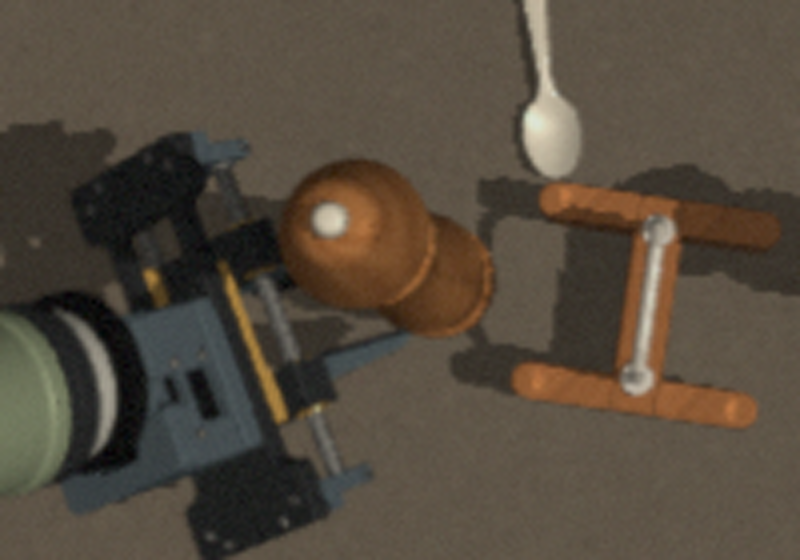

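```bash
python3 -m crank '0.2 3.3 0 -2.3 0 0 0; 0.2 0 2.6 0 2.87 0 4.1; 0.2 0 2.6 0 2.87 0 4.1; 0.2 0 2.6 0 2.87 0 4.1; 0.2 0 2.6 0 2.87 0 4.1; 0.2 0 2.6 0 2.87 0 4.1; 0.2 0 2.6 0 2.87 0 4.1; 0.2 0 0 0 0 0 0'
python3 - <<'E'
from h import *
t=grab_frame("top");cv2.imwrite("pics/t5.png",cv2.resize(t[220:360,140:340],(800,560),interpolation=cv2.INTER_CUBIC))
d=np.array([.1327,.9912])
m=np.array([plane("top",263.5,288.7,12)[:2]+[0,29],plane("top",222,275,350)[:2]])
print(m);m=m.mean(0);r=m-[464.9,48];print("mill",r@[d[1],-d[0]],r@d)
s=env.state();r=s["ee_pos"][:2]-[464.9,48];print("tcp",r@[d[1],-d[0]],r@d)
plan(np.r_[np.array([464.9,48])+69*d,25],target(-97.6))
E
```

```text
time_s: 12.48
ee_pos: [481.2, 184.1, 25.0]
ee_rot: [-179.9, 35.0, 82.5]
force: [-0.2, -0.3, -0.1]
gripper_width: 36.6
gripper_force: 0.0
[[479.46866583 152.85991835]
 [477.70574415 153.54282598]]
mill -0.39346450220304596 106.09189219367994
tcp -2.555069495093115 136.91997450404457
t 12.525 pos [480.5 184.   25. ] rot [-179.9   35.1   82.6] q [ 36.  36.  98. -26.  73.  57.] F [ 0.1  0.6 -0.1] w 36.5
turn [0.  0.1 0.2] shift now [-55.6   2.4  39. ] shift after turn [-55.6   2.5  39. ]
```

View pics/t5.png

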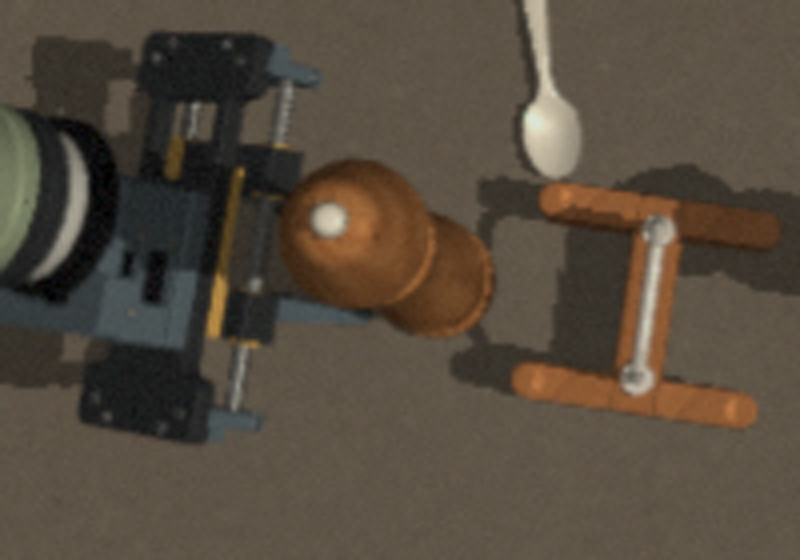

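The mill is lined up with the bay (within 1 mm). I'll push it in.

```bash
python3 -m crank '0.2 -0.8 1 0.6 0 0 0; 0.2 -0.8 1 0.6 0 0 0; 0.2 -1.6 0 1.15 0 0 0; 0.2 -2.4 0 1.7 0 0 0; 0.2 -3.3 0 2.3 0 0 0; 0.2 -3.3 0 2.3 0 0 0; 0.2 -3.3 0 2.3 0 0 0; 0.2 -3.3 0 2.3 0 0 0; 0.2 -3.3 0 2.3 0 0 0; 0.2 -3.3 0 2.3 0 0 0'
python3 -m crank '0.2 -3.3 0 2.3 0 0 0; 0.2 -3.3 0 2.3 0 0 0; 0.2 -3.3 0 2.3 0 0 0; 0.2 -3.3 0 2.3 0 0 0; 0.2 -3.3 0 2.3 0 0 0; 0.2 -2.4 0 1.7 0 0 0; 0.2 -2.4 0 1.7 0 0 0; 0.2 -1.6 0 1.15 0 0 0; 0.2 -1.6 0 1.15 0 0 0; 0.2 -0.8 0 0.6 0 0 0'
python3 -m crank '0.2 -0.8 0 0.6 0 0 0;0.2 -0.8 0 0.6 0 0 0;0.2 -0.8 0 0.6 0 0 0'
python3 - <<'E'
from h import *
d=np.array([.1327,.9912])
s=env.state();r=s["ee_pos"][:2]-[464.9,48];print("tcp",r@[d[1],-d[0]],r@d)
t=grab_frame("top");cv2.imwrite("pics/t6.png",cv2.resize(t[220:360,140:340],(800,560),interpolation=cv2.INTER_CUBIC))
E
```

```text
time_s: 13.78
ee_pos: [478.4, 152.8, 25.2]
ee_rot: [-179.9, 35.0, 82.5]
force: [-0.3, 1.4, -1.1]
gripper_width: 36.3
gripper_force: 0.6
time_s: 15.02
ee_pos: [474.4, 122.4, 25.2]
ee_rot: [-179.9, 35.0, 82.5]
force: [-0.2, 1.0, -0.3]
gripper_width: 36.6
gripper_force: 0.6
time_s: 15.4
ee_pos: [474.1, 119.4, 25.1]
ee_rot: [-179.9, 35.0, 82.5]
force: [0.2, 1.3, 0.1]
gripper_width: 36.3
gripper_force: 0.6
tcp -0.3852074051802566 71.99364847326036
```

```bash
for i in 1; do python3 -m crank '0.2 -0.8 0 0.6 0 0 0;0.2 -0.8 0 0.6 0 0 0' | grep -E 'ee_pos|force'; done
python3 -m crank '0.2 -0.8 0 0.6 0 0 0'| grep -E 'ee_pos|force'
python3 -m crank '0.2 -0.8 0 0.6 0 0 0'| grep -E 'ee_pos|force'
```

```text
ee_pos: [473.8, 117.4, 25.0]
force: [-0.5, 1.3, 0.7]
gripper_force: 0.7
ee_pos: [473.7, 116.4, 25.0]
force: [-0.0, 1.1, 0.9]
gripper_force: 0.7
ee_pos: [473.5, 115.4, 25.0]
force: [0.5, 1.1, 1.7]
gripper_force: 0.7
```

```bash
python3 -m crank '0.2 -0.8 0 0.6 0 0 0'| grep -E 'ee_pos|force'
python3 -m crank '0.2 -0.8 0 0.6 0 0 0'| grep -E 'ee_pos|force'
python3 - <<'E'
from h import *
t=grab_frame("top");cv2.imwrite("pics/t6.png",cv2.resize(t[220:360,140:340],(800,560),interpolation=cv2.INTER_CUBIC))
E
```

```text
ee_pos: [473.4, 114.4, 24.9]
force: [0.4, 1.6, 0.6]
gripper_force: 0.8
ee_pos: [473.4, 113.8, 24.9]
force: [-0.1, 3.3, 2.3]
gripper_force: 1.7
```

View pics/t6.png

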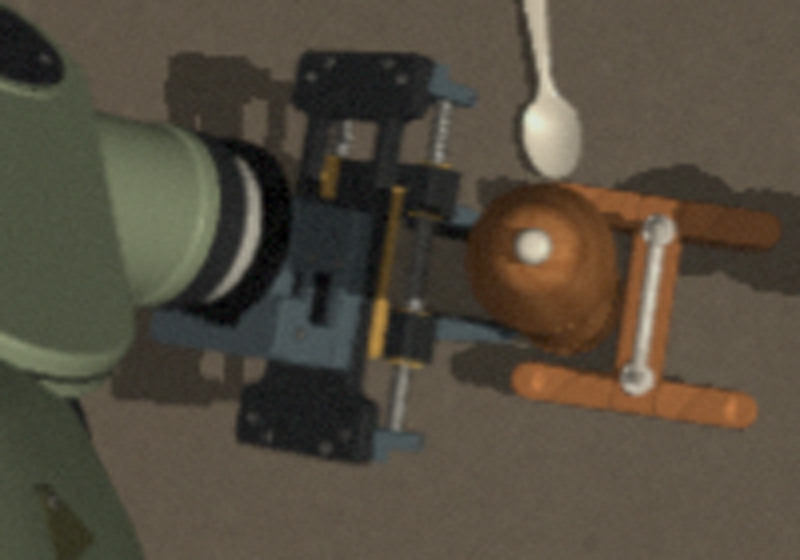

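The mill is in the left bay against the bar: the knob is at (533,245) and the force is rising. I'll give a last nudge to confirm, then back out.

```bash
python3 -m crank '0.2 -0.6 0 0.4 0 0 0'| grep -E 'ee_pos|force'
python3 -m crank '0.2 -0.6 0 0.4 0 0 0'| grep -E 'ee_pos|force'
python3 -m crank '0.2 0.8 0 -0.6 0 0 0; 0.2 1.6 0 -1.15 0 0 0; 0.2 3.3 0 -2.3 0 0 0; 0.2 6.6 0 -4.6 0 0 0; 0.2 12 0 -8.4 0 0 0; 0.2 16 0 -11.5 0 0 0; 0.2 16 0 -11.5 0 0 0; 0.2 16 0 -11.5 0 0 0; 0.2 0 0 0 0 0 0'
python3 - <<'E'
from h import *
d=np.array([.1327,.9912]);b=np.array([464.9,48])
t=grab_frame("top")
for z in(12,350): print("home foot/knob expected px",proj("top",np.r_[b+42*d,z]))
for c in ["top","side"]:
    grab_frame(c)
    print([(np.round(r["point"]).tolist(),round(r["p"],2)) for n in["pepper_mill","salt_mill"] for r in models.search_frame(n,c)])
# knob blob (bright) in left mill area
g=cv2.cvtColor(t,cv2.COLOR_BGR2HSV);m=((g[...,2]>150)&(g[...,1]<70)).astype(np.uint8);n,_,st,ce=cv2.connectedComponentsWithStats(m)
for k in range(1,n):
    if st[k,4]>15 and 220<ce[k][0]<560 and 250<ce[k][1]<350:print(ce[k].round(1),st[k,4],plane("top",*ce[k],350).round(1),plane("top",*ce[k],371).round(1))
plan([300,150,300],target(-97.6))
E
```

```text
ee_pos: [473.5, 113.3, 24.9]
force: [0.6, 5.5, 2.8]
gripper_force: 2.4
ee_pos: [473.5, 113.0, 25.0]
force: [0.0, 7.1, 4.0]
gripper_force: 3.3
time_s: 17.62
ee_pos: [485.2, 202.0, 25.4]
ee_rot: [-180.0, 35.0, 82.6]
force: [-0.2, -0.3, -0.3]
gripper_width: 36.5
gripper_force: 0.0
home foot/knob expected px [280.56456104 293.36226258]
home foot/knob expected px [270.78906064 281.02308682]
[([464.0, 83.0, 327.0], 0.69), ([651.0, 36.0, 98.0], 0.44), ([453.0, -215.0, 298.0], 0.69), ([455.0, 44.0, 40.0], 0.32)]
[([453.0, 80.0, 237.0], 0.7), ([437.0, -220.0, 267.0], 0.68)]
[302.  297.1] 126 [449.8  48.6 350. ] [449.   48.7 371. ]
[272.2 281.1] 44 [470.4  87.8 350. ] [468.9  86.6 371. ]
[518.7 292.6] 41 [ 457.1 -243.1  350. ] [ 456.  -233.3  371. ]
t 17.975 pos [484.5 199.5  25.7] rot [-179.9   35.    82.5] q [ 37.  37.  96. -25.  75.  57.] F [ 0.3  0.4 -0.5] w 36.2
turn [-0.   0.   0.1] shift now [-217.4 -176.7 -182.3] shift after turn [-217.5 -176.4 -182.6]
```

Pepper mill is home. I'll go up and across to the other side.

```bash
python3 -c "
from h import *
plan([360,230,450],target(-97.6))"
```

```text
t 17.975 pos [484.5 199.5  25.7] rot [-179.9   35.    82.5] q [ 37.  37.  96. -25.  75.  57.] F [ 0.3  0.4 -0.5] w 36.2
turn [-0.   0.   0.1] shift now [-232.1 -128.  -355.2] shift after turn [-232.  -127.5 -355.5]
```

```bash
python3 -m crank '0.2 -23.2 -12.8 -35.5 0 0 0;0.2 -23.2 -12.8 -35.5 0 0 0;0.2 -23.2 -12.8 -35.5 0 0 0;0.2 -23.2 -12.8 -35.5 0 0 0;0.2 -23.2 -12.8 -35.5 0 0 0;0.2 -23.2 -12.8 -35.5 0 0 0;0.2 -23.2 -12.8 -35.5 0 0 0;0.2 -23.2 -12.8 -35.5 0 0 0;0.2 -23.2 -12.8 -35.5 0 0 0;0.2 -23.2 -12.8 -35.5 0 0 0'
python3 -m crank '0.2 0 0 0 0 8.75 0;0.2 0 0 0 0 8.75 0;0.2 0 0 0 0 8.75 0;0.2 0 0 0 0 8.75 0;0.2 0 0 0 0 0 0'
python3 -c "
from h import *
plan([370,-330,450],target(82.4,0))"
```

```text
time_s: 19.23
ee_pos: [359.3, 229.8, 451.1]
ee_rot: [-179.9, 35.0, 82.5]
force: [0.6, 0.2, 0.7]
gripper_width: 36.6
gripper_force: 0.0
time_s: 19.85
ee_pos: [359.2, 228.0, 451.0]
ee_rot: [179.9, -0.0, 82.3]
force: [0.6, -0.0, -0.2]
gripper_width: 36.4
gripper_force: 0.0
t 19.85 pos [359.2 228.  451. ] rot [179.9  -0.   82.3] q [ 31.   1.  76.  -0. 102.  39.] F [ 0.6 -0.  -0.2] w 36.4
turn [ 0.1 -0.  -0.1] shift now [-551.4   85.9    0.9] shift after turn [-551.6   84.5    1. ]
```

```bash
python3 -m crank '0.2 -39.4 6.1 0 0 0 0;0.2 -39.4 6.1 0 0 0 0;0.2 -39.4 6.1 0 0 0 0;0.2 -39.4 6.1 0 0 0 0;0.2 -39.4 6.1 0 0 0 0;0.2 -39.4 6.1 0 0 0 0;0.2 -39.4 6.1 0 0 0 0;0.2 -39.4 6.1 0 0 0 0;0.2 -39.4 6.1 0 0 0 0;0.2 -39.4 6.1 0 0 0 0'
python3 -m crank '0.2 -39.4 6.1 0 0 0 0;0.2 -39.4 6.1 0 0 0 0;0.2 -39.4 6.1 0 0 0 0;0.2 -39.4 6.1 0 0 0 0;0.2 0 0 0 0 8.75 0;0.2 0 0 0 0 8.75 0;0.2 0 0 0 0 8.75 0;0.2 0 0 0 0 8.75 0;0.2 0 0 0 0 0 0'
python3 -c "
from h import *
plan([444,-330,100],target(82.4))"
```

```text
time_s: 21.1
ee_pos: [369.2, -169.3, 449.0]
ee_rot: [-179.8, 0.0, 82.5]
force: [0.3, -0.3, -0.3]
gripper_width: 36.3
gripper_force: 0.0
time_s: 22.22
ee_pos: [372.9, -329.7, 445.8]
ee_rot: [-179.4, -35.2, 82.1]
force: [-0.2, 0.3, -0.4]
gripper_width: 36.5
gripper_force: 0.0
t 22.225 pos [ 372.9 -329.7  445.8] rot [-179.4  -35.2   82.1] q [-58.  21.  60.  26. 124. -40.] F [-0.2  0.3 -0.4] w 36.5
turn [-0.4 -0.2 -0.3] shift now [-191.8   73.3  287.2] shift after turn [-190.9   70.5  288.5]
```

```bash
python3 -m crank '0.2 -21.2 7.9 32 0 0 0;0.2 -21.2 7.9 32 0 0 0;0.2 -21.2 7.9 32 0 0 0;0.2 -21.2 7.9 32 0 0 0;0.2 -21.2 7.9 32 0 0 0;0.2 -21.2 7.9 32 0 0 0;0.2 -21.2 7.9 32 0 0 0;0.2 -21.2 7.9 32 0 0 0;0.2 -21.2 7.9 32 0 0 0;0.2 0 0 0 0 0 0'
python3 -c "
from h import *
t=grab_frame('top')
g=cv2.cvtColor(t,cv2.COLOR_BGR2HSV);m=((g[...,2]>150)&(g[...,1]<70)).astype(np.uint8);n,_,st,ce=cv2.connectedComponentsWithStats(m)
for k in range(1,n):
    if 15<st[k,4]<80 and 220<ce[k][0]<560 and 250<ce[k][1]<350:print(ce[k].round(1),st[k,4],plane('top',*ce[k],350).round(1),plane('top',*ce[k],371).round(1))
plan([446,-301,25],target(82.4))"
```

```text
time_s: 23.48
ee_pos: [443.7, -326.1, 102.9]
ee_rot: [-179.6, -35.1, 82.5]
force: [-0.8, 0.7, 0.3]
gripper_width: 36.6
gripper_force: 0.0
[272.1 281.2] 47 [470.2  87.8 350. ] [468.7  86.7 371. ]
[518.5 292.5] 44 [ 457.2 -242.8  350. ] [ 456.1 -233.1  371. ]
t 23.525 pos [ 444.3 -327.1  104.7] rot [-179.8  -35.    82.6] q [-52.  34.  88.  24.  85. -53.] F [ 1.  -0.6  0.2] w 36.4
turn [-0.3  0.   0.2] shift now [-24.3  -1.4  80.3] shift after turn [-24.4  -1.7  80.3]
```

```bash
python3 -m crank '0.2 -4.9 0 16 0 0 0;0.2 -4.9 0 16 0 0 0;0.2 -4.9 0 16 0 0 0;0.2 -4.9 0 16 0 0 0;0.2 -4.9 0 16 0 0 0;0.2 0 0 0 0 0 0'
python3 - <<'E'
from h import *
plan([446,-301,25],target(82.4))
s=env.state()
# check lateral with wrist camera: mill edges between fingers vs. earlier picture; brown mask columns
w=grab_frame("wrist");h=cv2.cvtColor(w,cv2.COLOR_BGR2HSV)
for r in(270,290,310):
    m=np.where((h[r,:,0]<20)&(h[r,:,1]>110)&(h[r,:,2]>50))[0];m=m[(m>220)&(m<420)]
    print(r,m.min() if len(m) else None,m.max() if len(m) else None,len(m))
u=[np.cos(np.radians(82.4)),np.sin(np.radians(82.4))];print((np.array([455.5,-231])-s["ee_pos"][:2])@u)
E
```

```text
time_s: 24.28
ee_pos: [446.5, -301.5, 23.4]
ee_rot: [-179.8, -35.1, 82.4]
force: [-0.4, 0.2, 0.3]
gripper_width: 37.0
gripper_force: 0.0
t 24.275 pos [ 446.5 -301.5   23.4] rot [-179.8  -35.1   82.4] q [-51.  38.  95.  26.  75. -56.] F [-0.4  0.2  0.3] w 37.0
turn [-0.2 -0.1 -0. ] shift now [ 1.3 -0.6 -1.1] shift after turn [ 1.3 -0.6 -1.1]
270 None None 0
290 None None 0
310 None None 0
71.07530421895703
```

```bash
python3 -m crank '0.2 4.9 0 3.4 0 0 0;0.2 6.5 0 4.6 0 0 0;0.2 6.5 0 4.6 0 0 0;0.2 4.1 0 2.9 0 0 0;0.2 1.6 0 1.15 0 0 0;0.2 1.6 0 1.15 0 0 0;0.2 1.6 0 1.15 0 0 0;0.2 1.6 0 1.15 0 0 0;0.2 1.6 0 1.15 0 0 0;0.2 1.6 0 1.15 0 0 0'
python3 -m crank '0.2 0.8 0 0.6 0 0 0;0.2 0.8 0 0.6 0 0 0;0.2 0.8 0 0.6 0 0 0;0.2 0.8 0 0.6 0 0 0;0.2 1.6 0 1.15 0 0 0;0.2 1.6 0 1.15 0 0 0;0.2 1.6 0 1.15 0 0 0;0.2 1.6 0 1.15 0 0 0;0.2 0.8 0 0.6 0 0 0;0.2 0 0 0 0 0 0'
cat > k.py <<'E'
from h import *
t=grab_frame('top')
g=cv2.cvtColor(t,cv2.COLOR_BGR2HSV);m=((g[...,2]>150)&(g[...,1]<70)).astype(np.uint8);n,_,st,ce=cv2.connectedComponentsWithStats(m)
d=np.array([.1327,.9912]);e=np.array([d[1],-d[0]]);b=np.array([464.9,48])
for k in range(1,n):
    if 15<st[k,4]<80 and 220<ce[k][0]<560 and 250<ce[k][1]<350:
        p=plane('top',*ce[k],371 if ce[k][0]>300 else 350);r=p[:2]-b;print(ce[k].round(1),p.round(1),"stand",(r@e).round(1),(r@d).round(1))
s=env.state();r=s["ee_pos"][:2]-b;print("tcp stand",(r@e).round(1),(r@d).round(1),s["ee_pos"][2].round(1),s["force"].round(1),s["ee_rot"].round(1))
E
python3 k.py
```

```text
time_s: 25.58
ee_pos: [452.2, -264.1, 24.5]
ee_rot: [-179.9, -35.0, 82.4]
force: [0.4, 1.0, 0.1]
gripper_width: 36.6
gripper_force: 0.0
time_s: 26.82
ee_pos: [453.9, -251.6, 24.2]
ee_rot: [-179.9, -35.0, 82.5]
force: [-0.3, -1.5, -0.9]
gripper_width: 36.3
gripper_force: 1.2
[272.1 281.2] [470.3  87.9 350. ] stand 0.1 40.3
[516.1 292.1] [ 456.6 -229.9  371. ] stand 28.7 -276.6
tcp stand 28.9 -298.4 24.2 [-0.  -2.   0.6] [-179.9  -35.    82.5]
```

```bash
python3 -m crank '0.2 0.8 -0.1 0.6 0 0 0;0.2 1.6 -0.3 1.15 0 0 0;0.2 2.4 -0.5 1.7 0 0 0;0.2 3.3 -0.7 2.3 0 0 0;0.2 3.3 -0.7 2.3 0 0 0;0.2 3.3 -0.7 2.3 0 0 0;0.2 3.3 -0.7 2.3 0 0 0;0.2 3.3 -0.7 2.3 0 0 0;0.2 3.3 -0.7 2.3 0 0 0;0.2 3.3 -0.7 2.3 0 0 0'
python3 -m crank '0.2 3.3 -0.7 2.3 0 0 0;0.2 3.3 -0.7 2.3 0 0 0;0.2 3.3 -0.7 2.3 0 0 0;0.2 3.3 -0.7 2.3 0 0 0;0.2 3.3 -0.7 2.3 0 0 0;0.2 3.3 -0.7 2.3 0 0 0;0.2 3.3 -0.7 2.3 0 0 0;0.2 2.4 -0.5 1.7 0 0 0;0.2 1.6 -0.3 1.15 0 0 0;0.2 0.8 -0.2 0.6 0 0 0'
python3 k.py
```

```text
time_s: 28.12
ee_pos: [452.6, -216.6, 24.2]
ee_rot: [-179.9, -35.0, 82.5]
force: [-0.0, -2.1, -0.2]
gripper_width: 36.5
gripper_force: 1.2
time_s: 29.38
ee_pos: [451.2, -182.3, 24.2]
ee_rot: [-179.9, -35.0, 82.5]
force: [0.1, -2.0, -0.5]
gripper_width: 36.7
gripper_force: 1.2
[272.1 281.2] [470.3  87.9 350. ] stand 0.1 40.3
[301.1 300.1] [445.2  49.8 371. ] stand -19.7 -0.9
[464.2 294. ] [ 454. -160.  371.] stand 16.8 -207.6
tcp stand 17.0 -230.0 24.2 [-0.3 -2.1  0.7] [-179.9  -35.    82.5]
```

```bash
python3 -m crank '0.2 0.8 -0.1 0.6 0 0 0;0.2 1.6 -0.3 1.15 0 0 0;0.2 2.4 -0.5 1.7 0 0 0;0.2 3.3 -0.7 2.3 0 0 0;0.2 3.3 -0.7 2.3 0 0 0;0.2 3.3 -0.7 2.3 0 0 0;0.2 3.3 -0.7 2.3 0 0 0;0.2 3.3 -0.7 2.3 0 0 0;0.2 3.3 -0.7 2.3 0 0 0;0.2 3.3 -0.7 2.3 0 0 0' | grep pos
python3 -m crank '0.2 3.3 -0.7 2.3 0 0 0;0.2 3.3 -0.7 2.3 0 0 0;0.2 3.3 -0.7 2.3 0 0 0;0.2 3.3 -0.7 2.3 0 0 0;0.2 3.3 -0.7 2.3 0 0 0;0.2 3.3 -0.7 2.3 0 0 0;0.2 3.3 -0.7 2.3 0 0 0;0.2 3.3 -0.7 2.3 0 0 0;0.2 3.3 -0.7 2.3 0 0 0;0.2 3.3 -0.7 2.3 0 0 0' | grep pos
python3 -m crank '0.2 3.3 -0.7 2.3 0 0 0;0.2 3.3 -0.7 2.3 0 0 0;0.2 3.3 -0.7 2.3 0 0 0;0.2 2.4 -0.5 1.7 0 0 0;0.2 2.4 -0.4 1.7 0 0 0;0.2 1.6 -0.2 1.15 0 0 0;0.2 1.6 -0.1 1.15 0 0 0;0.2 0.8 0 0.6 0 0 0'
python3 k.py
```

```text
ee_pos: [449.9, -147.6, 24.2]
ee_pos: [448.2, -106.8, 24.2]
time_s: 32.92
ee_pos: [447.9, -83.8, 24.2]
ee_rot: [-179.9, -35.0, 82.5]
force: [-1.0, -2.5, 0.2]
gripper_width: 36.7
gripper_force: 1.4
[272.1 281.2] [470.2  87.9 350. ] stand -0.0 40.3
[387.8 296.3] [450.7 -60.4 371. ] stand 0.3 -109.4
tcp stand 0.6 -132.8 24.2 [-0.4 -2.   0.6] [-179.9  -35.    82.5]
```

Aligned with the right bay; now I'll push straight in.

```bash
python3 -m crank '0.2 0.8 0 0.6 0 0 0;0.2 1.6 0 1.15 0 0 0;0.2 2.4 -0.2 1.7 0 0 0;0.2 3.3 0 2.3 0 0 0;0.2 3.3 -0.2 2.3 0 0 0;0.2 3.3 0 2.3 0 0 0;0.2 3.3 0 2.3 0 0 0;0.2 3.3 0 2.3 0 0 0;0.2 3.3 0 2.3 0 0 0;0.2 3.3 0 2.3 0 0 0' | grep -E 'pos|force'
python3 -m crank '0.2 3.3 0 2.3 0 0 0;0.2 3.3 0 2.3 0 0 0;0.2 3.3 0 2.3 0 0 0;0.2 3.3 0 2.3 0 0 0;0.2 2.4 0 1.7 0 0 0;0.2 2.4 0 1.7 0 0 0;0.2 1.6 0 1.15 0 0 0;0.2 1.6 0 1.15 0 0 0;0.2 0.8 0 0.6 0 0 0;0.2 0.8 0 0.6 0 0 0'| grep -E 'pos|force'
python3 k.py
```

```text
ee_pos: [452.0, -49.8, 24.1]
force: [-0.7, -1.9, 0.9]
gripper_force: 1.4
ee_pos: [455.7, -22.4, 24.0]
force: [-0.6, -2.6, 1.8]
gripper_force: 1.6
[272.1 281.2] [470.2  87.9 350. ] stand -0.0 40.3
[339.4 289.9] [458.5   1.4 371. ] stand -0.2 -47.1
[299.7 315.5] [425.9  51.3 350. ] stand -39.1 -1.9
tcp stand 0.2 -70.9 24.0 [-0.7 -1.8  1.9] [-179.9  -35.    82.4]
```

```bash
python3 -m crank '0.2 0.8 0 0.6 0 0 0;0.2 0.8 0 0.6 0 0 0;0.2 0.8 0 0.6 0 0 0' | grep -E 'pos|force'
for_=1; python3 -m crank '0.2 0.8 0 0.6 0 0 0'| grep -E 'pos|force'
python3 -m crank '0.2 0.8 0 0.6 0 0 0'| grep -E 'pos|force'
python3 k.py
```

```text
ee_pos: [456.1, -19.4, 23.9]
force: [-1.5, -2.9, 1.7]
gripper_force: 1.8
ee_pos: [456.2, -18.4, 23.9]
force: [-0.4, -3.3, 2.5]
gripper_force: 1.8
ee_pos: [456.4, -17.4, 23.9]
force: [-0.0, -2.9, 2.0]
gripper_force: 1.9
[272.1 281.2] [470.2  87.9 350. ] stand -0.0 40.3
[335.5 289.3] [459.2   6.4 371. ] stand -0.1 -42.0
[299.9 311.8] [430.8  51.2 350. ] stand -34.2 -1.4
tcp stand 0.2 -65.9 23.9 [ 0.3 -2.7  1.7] [-179.9  -35.    82.5]
```

```bash
python3 -m crank '0.2 0.8 0 0.6 0 0 0'| grep -E 'pos|force'
python3 -m crank '0.2 0.8 0 0.6 0 0 0'| grep -E 'pos|force'
python3 -m crank '0.2 0.6 0 0.4 0 0 0'| grep -E 'pos|force'
python3 k.py
```

```text
ee_pos: [456.5, -16.7, 23.8]
force: [-1.0, -5.4, 2.9]
gripper_force: 3.3
ee_pos: [456.7, -16.3, 23.7]
force: [-2.8, -8.5, 6.4]
gripper_force: 5.2
ee_pos: [456.9, -16.1, 23.7]
force: [-3.1, -11.2, 6.9]
gripper_force: 6.3
[272.1 281.2] [470.3  87.9 350. ] stand 0.1 40.3
[334.9 289.1] [459.4   7.1 371. ] stand -0.0 -41.3
[299.8 311.9] [430.7  51.2 350. ] stand -34.3 -1.3
tcp stand 0.5 -64.7 23.7 [-3.6 -9.6  5.6] [179.9 -34.8  82.6]
```

Home. I'll back out gently.

```bash
python3 -m crank '0.2 -0.8 0 -0.6 0 0 0;0.2 -0.8 0 -0.6 0 0 0;0.2 -0.8 0 -0.6 0 0 0;0.2 -1.6 0 -1.15 0 0 0;0.2 -3.3 0 -2.3 0 0 0;0.2 -6.6 0 -4.6 0 0 0;0.2 -12 0 -8.4 0 0 0;0.2 -16 0 -11.5 0 0 0;0.2 -16 0 -11.5 0 0 0;0.2 0 0 0 0 0 0'
python3 k.py
python3 - <<'E'
from h import *
for c in ["top","side"]:
    grab_frame(c)
    for n in ["pepper_mill","salt_mill","spice_jar","teaspoon"]:
        print(c,n,[(np.round(r["point"]).tolist(),round(r["p"],2)) for r in models.search_frame(n,c)][:1])
E
```

```text
time_s: 37.88
ee_pos: [447.8, -87.2, 24.3]
ee_rot: [-180.0, -34.9, 82.3]
force: [-0.2, -0.2, 0.7]
gripper_width: 36.8
gripper_force: 0.0
[305.3 278. ] [473.1  44.7 371. ] stand 8.6 -2.2
[272.1 281.2] [470.2  87.9 350. ] stand -0.0 40.3
[335.3 289.3] [459.2   6.6 371. ] stand -0.2 -41.8
tcp stand 0.5 -135.3 24.4 [ 0.3 -0.2  0. ] [-179.9  -35.    82.4]
top pepper_mill [([464.0, 84.0, 331.0], 0.91)]
top salt_mill [([459.0, 13.0, 359.0], 0.79)]
top spice_jar [([652.0, 33.0, 97.0], 0.77)]
top teaspoon []
side pepper_mill [([456.0, 81.0, 239.0], 0.95)]
side salt_mill [([441.0, 13.0, 321.0], 0.81)]
side spice_jar [([645.0, 45.0, 71.0], 0.84)]
side teaspoon []
```

```bash
python3 -c "
from h import *
print(env.job_done())"
```

```text
the job is handed in; nothing more can be done
None
```

Both mills are upright and fully home against the middle bar in the bays on their own sides. The job was handed in at about 38 s with the gripper clear; nothing else was touched, though the teaspoon did not show in the last detection check.

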